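# Shut the sample case and thread its locking pin

## Task

Shut the lid of the loaded sample case fully, then take the long pin from the pin stand and thread it upright from above through both hasp bushings, first the one on the lid and then the one on the case. Finish while holding the pin there: its tip about 2 cm out below the lower bushing, off the bench, and its thick head off the upper bushing, so that only the gripper carries it. Leave the short pin in the stand and do not disturb the other things on the bench.

Things in the scene. Friction and masses are not known exactly. Their poses are not given: they have to be found in the camera images.
- case: aluminium sample case fixed to the bench: open box 150 mm deep (its x) by 200 mm wide (its y), rim 100 mm above the bench, three glass weighing bottles inside, lid hinged along its far (+x) rim. Origin: centre of its underside; its front face, with the hasp, looks along its -x and faces the robot. z up
- lid (a joint): lid of the case, rad: 0 = shut, on its stop; larger = open, the front edge swinging up and back about the hinge line, which lies 75 mm behind the case origin (case +x), 100 mm above the bench, along the case's y. A stiff hinge: the lid stays where it is left; about 1 to 3 N pushing down at its front edge moves it. It starts half open (0.5 to 1.0). The lid is a 10 mm plate, its top 110 mm above the bench when shut
- lid_front (a point): point on the top of the lid, in the middle of the steel strip near the front edge, 140 mm from the hinge line; a good place to push the lid down. It moves with the lid. It carries the lid's axes: z out of the lid's top, x to the hinge
- upper_bushing (a point): centre of the upper mouth of the dark steel bushing on two arms at the lid's front edge (it moves with the lid, 180 mm from the hinge line). Bore 15 mm, mouth flared to 24 mm, 24 mm tall altogether; shut, its mouth is 118 mm and its underside 94 mm above the bench, and its axis is vertical, 30 mm ahead of the case's front face
- lower_bushing (a point): centre of the lower end of the dark steel bushing on two arms on the case's front face, 45 mm above the bench, straight below the upper bushing when the lid is shut. Bore 15 mm, 18 mm tall, mouth on top (63 mm above the bench) flared to 24 mm
- pin_stand: grey plastic stand fixed to the bench, base 80 by 160 mm, block 60 mm (x) by 140 mm (y) and 50 mm tall, with two 13.5 mm holes 70 mm apart along its y, one pin upright in each; hole bottoms 8 mm above the bench. Origin: centre of its underside
- long_pin: the steel locking pin, the taller of the two: round shank 12 mm thick and 115 mm long with a tapered tip, then a grooved head 17 mm thick and 40 mm long to grip; 155 mm in all, 0.09 to 0.18 kg. Origin: centre of its tip (the lower end); z along the pin toward the head. It stands in either hole of the stand, tip 8 mm above the bench, head from 123 to 163 mm above the bench
- short_pin: a steel pin like it but only 110 mm long (shank 70 mm, same head), too short for this hasp; stands in the other hole, head from 78 to 118 mm above the bench. Origin: centre of its tip

How it is judged:
By the outcome, as a careful person would: the job done as asked, in the order asked, and still so for the second after the job is handed in, while the arm keeps its last pose, push and grip.
It also fails if it takes over 64 s, if anything falls off the work surface, if the arm or the gripper's body presses on something with over 40 N, if the wrist force passes 120 N, or if a joint passes its speed limit or range.

## Robot

A 6-joint arm with a two-finger parallel gripper is mounted at the origin on a cart in front of the work surface, level with it; the furniture and walls round the work are solid. World frame = base frame: x ahead of the robot, y to its left, z up, the work surface at z = 0. Lengths are in m, angles in rad, forces in N, time in s.
With the tool pointing down it reaches from about 0.275 to 1 m from the base axis. Payload 8.4 kg.
Tool frame: the origin (TCP) lies on the centre line of the jaws, within the pads' length; the fingertips stand 17 mm ahead of it and the grasp point (between the pads) lies 2 mm behind it (bot.tcp_to_tips is the y of the fingertips in the tool frame, in m); y points along the fingers, z is the direction in which the jaws open and shut, and the axes are right-handed (so a half turn about y gives the same grasp; the last joint's range is limited). The gripper opens to 85 mm and grips with 20 to 120 N. Pads are 22 mm wide; open, the fingers measure 114 mm over their backs; the gripper's body (76 mm by 85 mm) begins 54 mm behind the grasp point. The pads swing forward as they close: fully open they stand 13 mm farther back than shut.
Start: joints at [-1.143, 0.353, 1.633, -0, 1.155, -0.002], TCP at [0.26, -0.568, 0.248] pointing down, gripper open.
Joint ranges: [-2.63, 2.63], [-0.92, 2.1], [0.06, 2.66], [-1.3, 4.44], [0, 2.69], [-3.02, 3.02]. Speed limits (rad/s): [2.22, 2.22, 2.79, 3.14, 3.14, 3.14].

## Interface

Orientations are given as a unit quaternion [x, y, z, w].
In Python, from workcell import bot, hand, kinematics, get_obs, vision, hand_in gives the robot as it stands. The module is installed in compiled form; this text tells all that it offers. Calls block until the motion is done:
- bot.reach(position, orientation): joint-space move of the TCP to a pose.
- bot.servo_line(position, ori=None, velocity=0.15): straight line of the TCP; ori=None keeps the orientation; velocity is the mean speed in m/s.
- bot.goto_joints(angles): joint-space move.
- hand.move_gripper(opening, strength=None): finger opening in m; strength is the grip in N (None keeps the last); returns when the fingers have stopped.
- bot.dwell(seconds).
- kinematics.solve_ik(position, orientation): joint angles nearest the present ones, or None.
- get_obs(): the state.
- vision.read_camera(name): name is "scene" or "side" or "wrist"; returns a dict with "frame" (400x640x3 uint8, red, green, blue), "intrinsics" (3x3 intrinsics, pixels), "dist" ([k1, k2, p1, p2, k3] as OpenCV has them; the pictures are not rectified), "view" (4x4, takes a point from world to camera coordinates). Camera axes: x right, y down, z forward; pixel columns grow to the right and rows downward; lengths in m; the calibration is good to about 2 mm. A picture is of the moment at which its call begins. There is no depth.
A pose or a line that the arm cannot do raises bot.IKError and nothing moves.
- hand_in(): hands the job in, once; it reports no verdict.
The state is a dict: "time_s": time; "joint_pos": joint angles; "joint_vel": joint speeds; "joint_efforts": joint torques, N m; "position": TCP position; "orientation": TCP orientation; "wrist_force": force on the tool from outside, world axes, zero at the start; "ft_torque": the same for the moment, N m; "gripper_width": finger opening in m.
Only numpy, scipy, OpenCV 4.12 (cv2) and the standard library are available. Lean on these libraries where they do the work, as an engineer would, in place of code of your own. Each camera call takes 0.05 s, during which the arm holds its last target. There are 200 camera calls.

## Working session

There is one attempt and no reset: what is moved stays moved. The work goes in short steps, each a Python script; the robot and the scene stay as the last script left them, time stands still between calls to the robot, and variables do not carry over. Pictures are saved under pics/ and viewed, about 8 in all and at most 12, crops included, and the job is handed in when it is done.

```bash
mkdir -p pics; python3 - <<'E'
from workcell import bot,hand,kinematics,get_obs,vision
import cv2,numpy as np,pickle
o=get_obs();print({k:np.round(v,3) for k,v in o.items()},bot.tcp_to_tips)
for n in("scene","side"):
    c=vision.read_camera(n);cv2.imwrite(f"pics/{n}0.png",c["frame"][:,:,::-1]);pickle.dump(c,open(f"{n}0.pkl","wb"))
    print(n,c["intrinsics"].round(1).tolist(),c["dist"],c["view"].round(3).tolist())
E
```

```text
{'time_s': np.float64(0.0), 'joint_pos': array([-1.143,  0.354,  1.634, -0.   ,  1.155, -0.002]), 'joint_vel': array([ 0.001,  0.002, -0.001,  0.001,  0.002,  0.001]), 'joint_efforts': array([-2.0000e-03, -6.0526e+01, -3.4206e+01,  0.0000e+00,  9.0000e-03,
        0.0000e+00]), 'position': array([ 0.26 , -0.568,  0.248]), 'orientation': array([-0.151,  0.691, -0.69 ,  0.151]), 'wrist_force': array([0.238, 0.446, 0.025]), 'ft_torque': array([-0.012, -0.003, -0.033]), 'gripper_width': np.float64(0.086)} 0.017
scene [[445.2, 0.0, 317.9], [0.0, 445.2, 195.5], [0.0, 0.0, 1.0]] [0.03557693 0.         0.         0.         0.        ] [[-0.599, -0.8, -0.017, 0.444], [-0.595, 0.46, -0.659, 0.345], [0.536, -0.385, -0.752, 1.004], [0.0, 0.0, 0.0, 1.0]]
side [[493.1, 0.0, 319.4], [0.0, 493.1, 200.6], [0.0, 0.0, 1.0]] [0.00411807 0.         0.         0.         0.        ] [[-0.815, -0.58, 0.009, 0.53], [-0.366, 0.503, -0.783, 0.212], [0.45, -0.641, -0.622, 0.891], [0.0, 0.0, 0.0, 1.0]]
```

View pics/scene0.png

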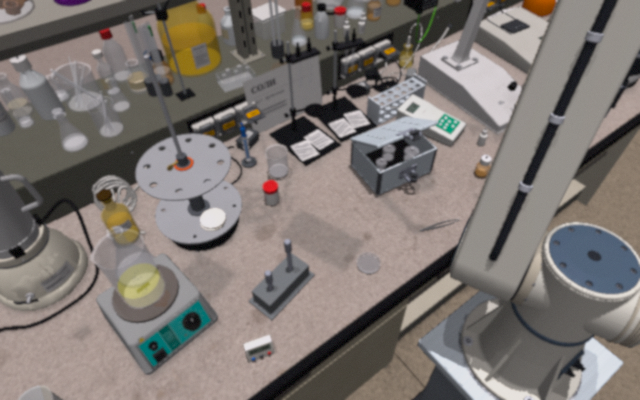

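View pics/side0.png

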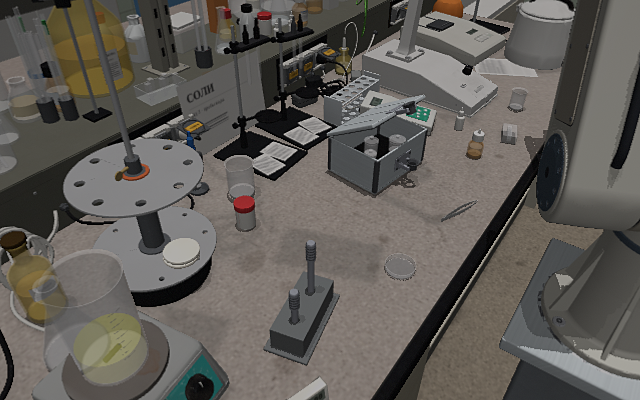

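The scene view is blurred and the side view is sharp. In the side view the stand is at about (305,320), with the long pin's top at (310,243) and the short pin's at (294,292). The case is at about (375,150), its lid half open and its hasp at about (407,170). I'll zoom in.

```bash
cat > util.py <<'E'
import numpy as np,cv2
def ray(c,px):
    p=cv2.undistortPoints(np.array([[px]],float),c["intrinsics"],c["dist"])[0,0]
    R,t=c["view"][:3,:3],c["view"][:3,3]
    return -R.T@t,R.T@np.array([p[0],p[1],1.])
def on_z(c,px,z):
    o,d=ray(c,px);return o+d*(z-o[2])/d[2]
def proj(c,P):
    R,t=c["view"][:3,:3],c["view"][:3,3]
    return cv2.projectPoints(np.atleast_2d(np.asarray(P,float)),cv2.Rodrigues(R)[0],t,c["intrinsics"],c["dist"])[0][:,0]
def cross(cs,pxs):
    A=np.zeros((3,3));b=np.zeros(3)
    for c,p in zip(cs,pxs):
        o,d=ray(c,p);d/=np.linalg.norm(d);M=np.eye(3)-np.outer(d,d);A+=M;b+=M@o
    return np.linalg.solve(A,b)
E
python3 - <<'E'
import cv2,numpy as np,pickle
from util import *
c=pickle.load(open("side0.pkl","rb"));f=c["frame"][:,:,::-1]
a=cv2.resize(f[90:215,315:445],None,fx=4,fy=4,interpolation=cv2.INTER_CUBIC)[:500]
b=cv2.resize(f[235:360,260:345],None,fx=3.2,fy=4,interpolation=cv2.INTER_CUBIC)
cv2.imwrite("pics/crop.png",np.hstack([a,b]))
for n,px,z in(("L",(310,243),.163),("S",(294,292),.118),):print(n,on_z(c,px,z))
E
```

```text
L [0.4562422  0.30185166 0.163     ]
S [0.43860924 0.36873938 0.118     ]
```

View pics/crop.png

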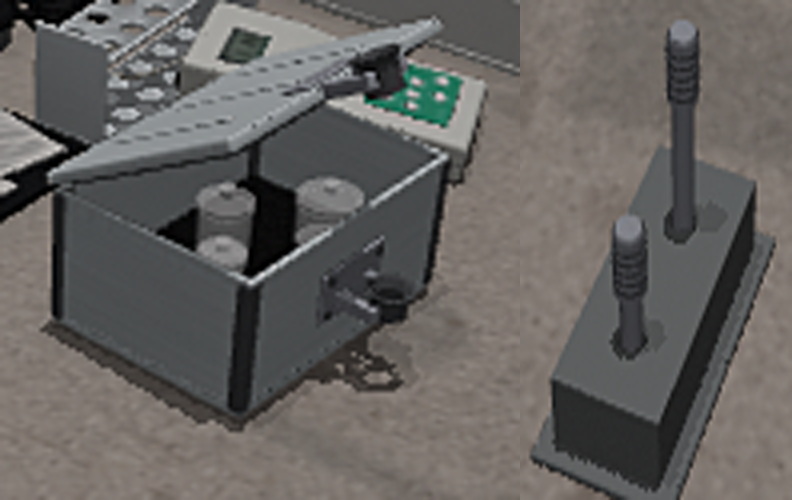

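The crop shows the case rim's front corners at crop (245,278) and (443,155), the far-left corner at (55,190), and the lower bushing mouth at (390,290). The lid's front edge runs from (230,148) to (440,20). Both pins stand upright, the long one in the far hole.

```bash
python3 - <<'E'
import numpy as np,pickle
from util import *
from scipy.optimize import least_squares
c=pickle.load(open("side0.pkl","rb"))
s=lambda x,y:(315+(x+.5)/4-.5,90+(y+.5)/4-.5)
A=on_z(c,s(245,278),.1);B=on_z(c,s(443,155),.1);C=on_z(c,s(55,190),.1);D=on_z(c,s(240,412),0);M=on_z(c,s(390,290),.063)
print("A",A,"B",B,"C",C,"D",D,"M",M,np.linalg.norm(A-B),np.linalg.norm(A-C))
e=(A-B)[:2];e/=np.linalg.norm(e);yaw=np.arctan2(-e[0],e[1])
X=np.array([np.cos(yaw),np.sin(yaw)])
org=(A+B)[:2]/2+X*.075;print("yaw",yaw,"org",org,"org via M",M[:2]+X*.105)
# lid angle: front-edge corners top
h=np.r_[org+X*.075,.1]
def P(u,v,w,q):  # u from hinge to front, w above
    X3=np.r_[X,0];Y3=np.array([-X[1],X[0],0])
    return h+(-X3*np.cos(q)+np.array([0,0,1])*np.sin(q))*u+(X3*np.sin(q)+np.array([0,0,1])*np.cos(q))*w+Y3*v
for q in np.arange(.4,1.11,.1):
    pr=proj(c,[P(.15,.1,.01,q),P(.15,-.1,.01,q),P(.18,0,.018,q)]);print(round(q,2),((pr-[315,90])*4+1.5).round(0).tolist())
E
```

```text
A [ 0.53794835 -0.05919723  0.1       ] B [ 0.50839904 -0.24987409  0.1       ] C [ 0.67798742 -0.074164    0.1       ] D [ 0.53724834 -0.06790984  0.        ] M [ 0.48796718 -0.14881231  0.063     ] 0.19295291042757787 0.1408365919077284
yaw -0.1537475954948569 org [ 0.59728901 -0.16602135] org via M [ 0.59172861 -0.16489228]
0.4 [[228.0, 165.0], [441.0, 45.0], [379.0, 87.0]]
0.5 [[220.0, 139.0], [433.0, 21.0], [368.0, 56.0]]
0.6 [[209.0, 114.0], [424.0, -2.0], [355.0, 26.0]]
0.7 [[196.0, 89.0], [413.0, -25.0], [340.0, -3.0]]
0.8 [[182.0, 65.0], [400.0, -47.0], [323.0, -30.0]]
0.9 [[166.0, 42.0], [386.0, -67.0], [304.0, -56.0]]
1.0 [[149.0, 21.0], [370.0, -86.0], [283.0, -80.0]]
1.1 [[131.0, 2.0], [353.0, -103.0], [261.0, -101.0]]
```

```bash
cat >> util.py <<'E'
from scipy.spatial.transform import Rotation as Rot
def down(yaw):  # tool y down, tool z (jaw axis) at angle yaw+90deg
    z=np.array([-np.sin(yaw),np.cos(yaw),0]);y=np.array([0,0,-1.]);x=np.cross(y,z)
    return Rot.from_matrix(np.c_[x,y,z]).as_quat()
def grip(kin,p,yaw):
    best=None
    for k in(yaw,yaw+np.pi):
        q=kin.solve_ik(p,down(k))
        if q is not None and(best is None or abs(q[5])<abs(best[1][5])):best=(down(k),q)
    return best
E
python3 - <<'E'
from workcell import bot,hand,kinematics,get_obs,vision
import cv2,numpy as np,pickle
from util import *
yaw=-.145;X=np.array([np.cos(yaw),np.sin(yaw)]);org=np.array([.594,-.1655])
p=np.r_[org-X*.045,.33]
ori,q=grip(kinematics,p,yaw);print(q)
bot.reach(p,ori);hand.move_gripper(0.0,30)
o=get_obs();print(o["time_s"],o["position"],o["wrist_force"])
c=vision.read_camera("wrist");pickle.dump(c,open("w1.pkl","wb"));cv2.imwrite("pics/w1.png",c["frame"][:,:,::-1])
R,t=c["view"][:3,:3],c["view"][:3,3];print(-R.T@t,R[2])
c=vision.read_camera("side");pickle.dump(c,open("side1.pkl","wb"));cv2.imwrite("pics/side1.png",c["frame"][:,:,::-1])
E
```

```text
[-2.84293576e-01  2.02012924e-01  1.65319641e+00 -4.44089210e-16
  1.28638332e+00  1.43150275e+00]
2.7083 [ 0.54948706 -0.15895795  0.32999197] [-0.72578565 -0.71677876  0.45926651]
[ 0.61902596 -0.16908641  0.45478043] [-0.27566896  0.04112386 -0.96037256]
```

View pics/w1.png

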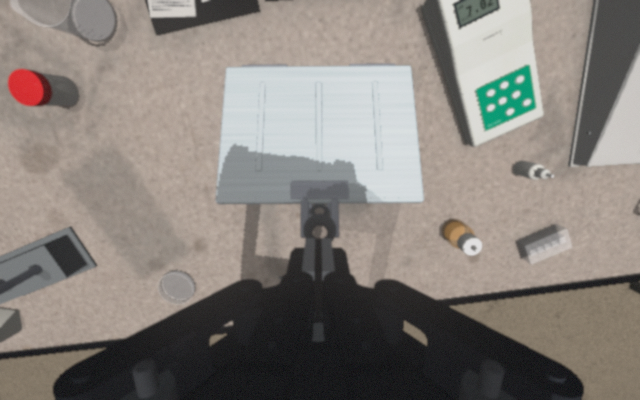

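The wrist view shows the lid square to the tool, from (227,66) to (423,202), with the upper bushing at (320,212), so the case yaw and lateral position are good. Next I push the lid shut along its arc while watching the force.

```bash
python3 - <<'E'
from workcell import bot,hand,kinematics,get_obs,vision
import cv2,numpy as np,pickle
from util import *
yaw=-.145;X=np.r_[np.cos(yaw),np.sin(yaw),0];org=np.array([.594,-.1655,0]);Z=np.array([0,0,1.])
h=org+X*.075+Z*.1
def tip(q):return h+(-X*np.cos(q)+Z*np.sin(q))*.138+(X*np.sin(q)+Z*np.cos(q))*.01
up=Z*.017
bot.servo_line(tip(.62)+up+Z*.01,velocity=.15)
for q in(.5,.4,.3,.2,.1,.04):
    bot.servo_line(tip(q)+up,velocity=.08);o=get_obs();print(q,o["position"].round(4),o["wrist_force"].round(1))
for dz in np.arange(.004,-.012,-.001):
    bot.servo_line(tip(0)+up+Z*dz,velocity=.03);o=get_obs();print(dz,o["position"].round(4),o["wrist_force"].round(1))
    if o["wrist_force"][2]>15:break
bot.dwell(.2)
bot.servo_line(tip(0)+up+Z*.1,velocity=.2)
p=tip(0)+up+Z*.2;bot.servo_line(p,velocity=.25)
print(get_obs()["time_s"],get_obs()["wrist_force"])
for n in("wrist","side"):
    c=vision.read_camera(n);pickle.dump(c,open(n+"2.pkl","wb"));cv2.imwrite(f"pics/{n}2.png",c["frame"][:,:,::-1])
s=pickle.load(open("side2.pkl","rb"))["frame"][:,:,::-1];w=c=pickle.load(open("wrist2.pkl","rb"))["frame"][:,:,::-1]
a=cv2.resize(s[90:215,315:445],None,fx=4,fy=4,interpolation=cv2.INTER_CUBIC)
b=cv2.resize(w[40:290,260:400],None,fx=2,fy=2,interpolation=cv2.INTER_CUBIC)
cv2.imwrite("pics/c2.png",np.hstack([a,b]))
E
```

```text
0.5 [ 0.5529 -0.1595  0.1919] [-0.7 -0.7  0.5]
0.4 [ 0.5459 -0.1584  0.1796] [ 0.7 -0.4  0.5]
0.3 [ 0.5402 -0.1576  0.1669] [ 0.7 -0.2 -0.2]
0.2 [ 0.5359 -0.157   0.1538] [-0.   0.6 -0.3]
0.1 [ 0.5329 -0.1565  0.1403] [-0.5 -0.2  0.4]
0.04 [ 0.5318 -0.1564  0.1321] [ 0.1 -0.1  0.7]
0.004 [ 0.5317 -0.1564  0.1311] [-0.1  0.6  0.3]
0.003 [ 0.5316 -0.1564  0.13  ] [-0.1 -0.2  0.8]
0.002 [ 0.5316 -0.1564  0.1289] [-0.   0.   0.3]
0.001 [ 0.5317 -0.1564  0.1279] [-0.1  0.7 -0.2]
0.0 [ 0.5317 -0.1564  0.1275] [-2.3  0.6  6.5]
-0.001 [ 0.5318 -0.1564  0.1274] [-6.1  0.7 18.2]
8.65 [-0.68072636  0.11684211 -0.31109147]
```

View pics/c2.png

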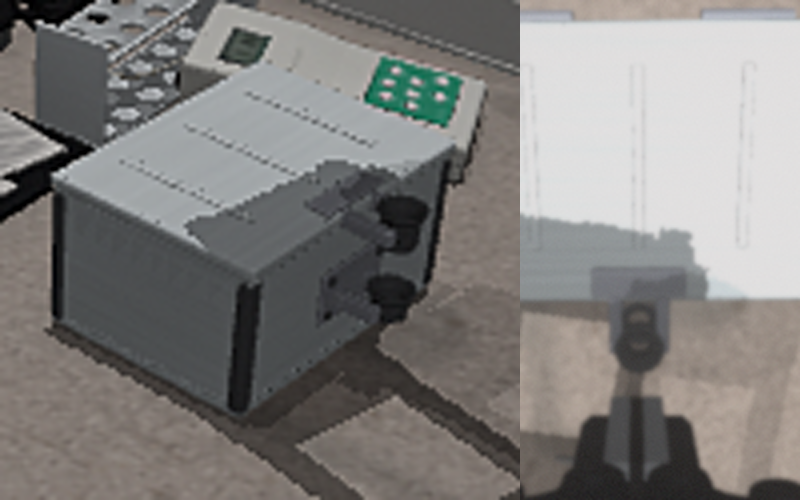

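The lid is shut: contact came at z=0.110 with 18 N, and both bushings line up at crop (403,210) and (392,290). I'll measure the bushing and the pins with pairs of wrist views half a turn apart, which cancels the hand-eye bias.

```bash
python3 - <<'E'
from workcell import bot,hand,kinematics,get_obs,vision
import cv2,numpy as np,pickle
from util import *
tiles=[]
def look(name,tgt,yaw):
    for i,k in enumerate((yaw,yaw+np.pi)):
        # camera sits on +x of "down(k=yaw)" tool used before
        ori=down(k);x=Rot.from_quat(ori).as_matrix()[:,0]
        cam=cs*x
        p=np.array(tgt)-cam*.04+[0,0,.105]
        q=kinematics.solve_ik(p,ori);print(name,i,None if q is None else q[[0,5]].round(2))
        if q is None: continue
        bot.reach(p,ori);bot.dwell(.2)
        c=vision.read_camera("wrist");pickle.dump(c,open(f"{name}{i}.pkl","wb"))
        u=proj(c,[tgt])[0];print(u,get_obs()["time_s"])
        x0,y0=np.clip((u-[50,37]).astype(int),0,[540,326]);print("crop",x0,y0)
        tiles.append(cv2.resize(c["frame"][y0:y0+74,x0:x0+100,::-1],None,fx=4,fy=4,interpolation=cv2.INTER_CUBIC))
o=get_obs();c=pickle.load(open("wrist2.pkl","rb"))
xt=Rot.from_quat(o["orientation"]).as_matrix()[:,0];R,t=c["view"][:3,:3],c["view"][:3,3]
cs=np.sign((-R.T@t-o["position"])@xt);print("cs",cs)
look("bush",(.490,-.150,.118),-.145)
hand.move_gripper(.06)
look("pin",(.4562,.3018,.163),.257)
cv2.imwrite("pics/m3.png",np.vstack([np.hstack(tiles[:2]),np.hstack(tiles[2:4])]))
E
```

```text
cs -1.0
bush 0 [-0.29 -1.71]
[317.52187866 157.39031768] 11.65
crop 267 120
bush 1 [-0.31  1.4 ]
[318.19510418 156.159485  ] 14.5333
crop 268 119
pin 0 [ 0.56 -1.27]
[317.75531735 157.20549567] 17.6583
crop 267 120
pin 1 [0.61 1.92]
[318.42201125 156.34360638] 20.5917
crop 268 119
```

View pics/m3.png

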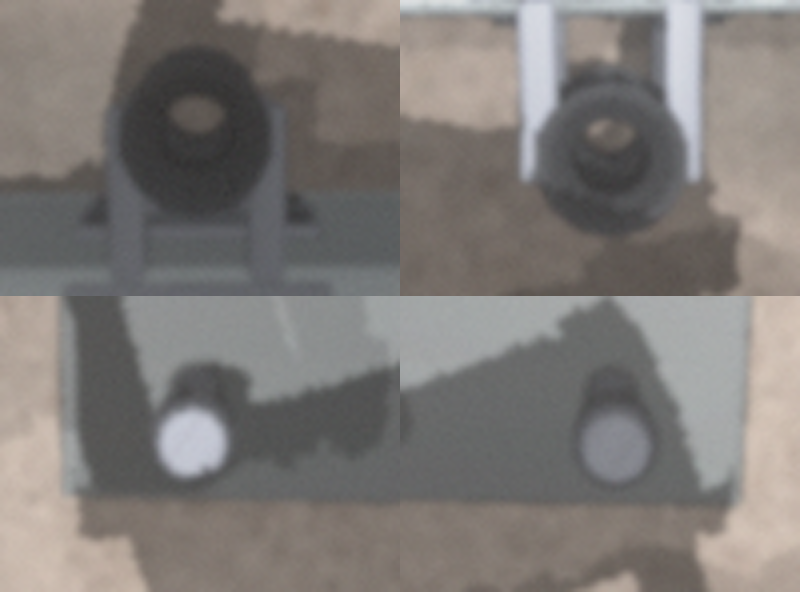

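The tiles show the bushing mouth circle (about 152 px across) centred at (196,139) in tile 0 and (612-400,160) in tile 1. The pin head top (74 px) is centred at (193,441-296) and (617-400,447-296).

```bash
python3 - <<'E'
import numpy as np,pickle
from util import *
L=lambda n:pickle.load(open(n+".pkl","rb"))
for n,z,cr,px in(("bush",.118,((267,120),(268,119)),((196,139),(212,160))),("pin",.163,((267,120),(268,119)),((193,145),(217,151)))):
    cs=[L(n+"0"),L(n+"1")];ps=[np.array(c)+(np.array(p)+.5)/4-.5 for c,p in zip(cr,px)]
    a=[on_z(c,p,z) for c,p in zip(cs,ps)];print(n,a,np.mean(a,0),"cross",cross(cs,ps))
s=L("side2");sp=lambda x,y:(315+(x+.5)/4-.5,90+(y+.5)/4-.5)
print("side upper",on_z(s,sp(403,210),.118),"lower",on_z(s,sp(392,290),.063))
E
```

```text
bush [array([ 0.4874597 , -0.15112459,  0.118     ]), array([ 0.48781933, -0.15160648,  0.118     ])] [ 0.48763952 -0.15136553  0.118     ] cross [ 0.48762734 -0.15137584  0.11641746]
pin [array([0.4557659 , 0.29935954, 0.163     ]), array([0.45686363, 0.29918391, 0.163     ])] [0.45631477 0.29927173 0.163     ] cross [0.45632548 0.29923012 0.1591741 ]
side upper [ 0.4876673  -0.14940618  0.118     ] lower [ 0.48700997 -0.14951187  0.063     ]
```

```bash
python3 - <<'E'
from workcell import bot,hand,kinematics,get_obs,vision
import cv2,numpy as np,pickle
from util import *
p=np.array([.4563,.2993,.141]);B=np.array([.4876,-.1514,0])
ori,q=grip(kinematics,p+[0,0,.09],.257+np.pi/2);print(q)
bot.reach(p+[0,0,.09],ori);bot.servo_line(p,velocity=.1)
hand.move_gripper(0.0,70);o=get_obs();print(o["time_s"],o["gripper_width"],o["wrist_force"].round(1))
bot.servo_line(p+[0,0,.05],velocity=.08);bot.servo_line(p+[0,0,.17],velocity=.2)
o=get_obs();print(o["gripper_width"],o["wrist_force"].round(2))
t=B+[0,0,.133+.135]
ori2,q=grip(kinematics,t,-.145+np.pi/2);print(q)
bot.reach(t+[0,0,.04],ori2);bot.servo_line(t,velocity=.1);bot.dwell(.4)
o=get_obs();print(o["time_s"],o["position"],o["gripper_width"],o["wrist_force"].round(2))
for n in("wrist","side","scene"):
    c=vision.read_camera(n);pickle.dump(c,open(n+"4.pkl","wb"))
    if n=="wrist":b=c["frame"][:,120:520,::-1];print(proj(c,[B+[0,0,.118]]))
    if n=="side":a=cv2.resize(c["frame"][60:185,345:445,::-1],None,fx=4,fy=4,interpolation=cv2.INTER_CUBIC);print("tip exp",proj(c,[B+[0,0,.135],B+[0,0,.29]]))
cv2.imwrite("pics/m4.png",np.hstack([a[:400],b]))
E
```

```text
[ 5.77782573e-01  2.48454287e-01  1.82144795e+00 -4.44089210e-16
  1.07169041e+00  3.20782573e-01]
23.5417 0.015285275171993991 [-0.2 -0.9  4.8]
0.015560699804538076 [-0.41 -0.54 -1.53]
[-3.04000073e-01  1.54008479e-01  1.85254573e+00 -4.44089210e-16
  1.13503844e+00 -1.59000073e-01]
27.675 [ 0.48773194 -0.15144992  0.26829185] 0.015450021563688405 [ 0.25  0.11 -0.74]
[[318.15425083 192.13507993]]
tip exp [[416.77041565 135.36157146]
 [426.58795761  70.88379334]]
```

View pics/m4.png

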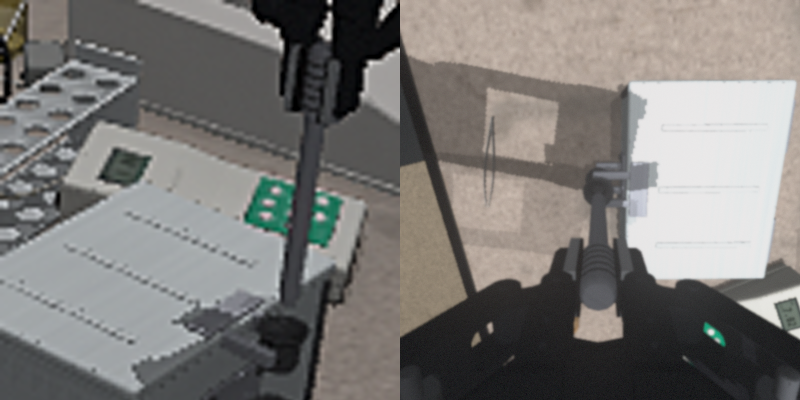

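The pin is held upright, with its tip at side px (417,136) against an expected (416.8,135.4), directly above the mouth at (415.6,142.4). I'll thread it in small steps and comply with any side force.

```bash
cat > ins.py <<'E'
from workcell import bot,hand,kinematics,get_obs,vision
import numpy as np
f0=np.mean([get_obs()["wrist_force"]],0)
p=np.array(get_obs()["position"]);p=np.array([.4876,-.1514,p[2]])
zend=.133+.025;k=0
while p[2]>zend+1e-4:
    p[2]=max(p[2]-.005,zend);bot.servo_line(p,velocity=.05)
    o=get_obs();f=o["wrist_force"]-f0
    tip=p[2]-.133
    if np.abs(f).max()>2 or k%4==0:print(round(tip,3),p[:2].round(4),f.round(1),o["ft_torque"].round(2),round(o["time_s"],1))
    k+=1
    lat=f[:2]
    if np.hypot(*lat)>3:
        p[:2]+=.0006*lat/np.hypot(*lat)
    if f[2]>12 or np.hypot(*lat)>12 or o["time_s"]>50:print("STOP");break
E
python3 ins.py
```

```text
0.13 [ 0.4876 -0.1514] [ 0.4  0.  -0.1] [0.02 0.01 0.01] 28.1
0.11 [ 0.4876 -0.1514] [ 0.4 -0.3  0.8] [-0.03  0.03  0.03] 29.1
0.09 [ 0.4876 -0.1514] [-0.2  0.4 -0.3] [-0.02  0.05 -0.02] 30.1
0.07 [ 0.4876 -0.1514] [-0.1 -0.1  0.5] [ 0.03 -0.04 -0.04] 31.1
0.05 [ 0.4876 -0.1514] [ 1.1 -0.2  0.1] [-0.01 -0.05 -0.02] 32.1
0.03 [ 0.4876 -0.1514] [0.8 0.1 1. ] [ 0.06 -0.02 -0.01] 33.1
```

```bash
python3 - <<'E'
from workcell import bot,get_obs,vision
import cv2,numpy as np,pickle
from util import *
o=get_obs();print(o["time_s"],o["position"],o["gripper_width"],o["wrist_force"].round(1))
c=vision.read_camera("side");pickle.dump(c,open("side5.pkl","wb"))
B=np.array([.4876,-.1514,0]);print(((proj(c,[B+[0,0,z] for z in(.025,.045,.118,.14,.18)])-[345,80])*4+1.5).round(0).tolist())
a=cv2.resize(c["frame"][80:205,345:445,::-1],None,fx=4,fy=4,interpolation=cv2.INTER_CUBIC)
c=vision.read_camera("wrist");b=c["frame"][:,120:520,::-1]
cv2.imwrite("pics/m5.png",np.hstack([cv2.convertScaleAbs(a,alpha=1.5),np.pad(b,((0,100),(0,0),(0,0)))]))
E
```

```text
33.325 [ 0.48735287 -0.15132169  0.15773786] 0.015452190664504484 [ 0.3 -0.4 -1.4]
[[265.0, 381.0], [269.0, 353.0], [285.0, 249.0], [290.0, 215.0], [299.0, 153.0]]
```

View pics/m5.png

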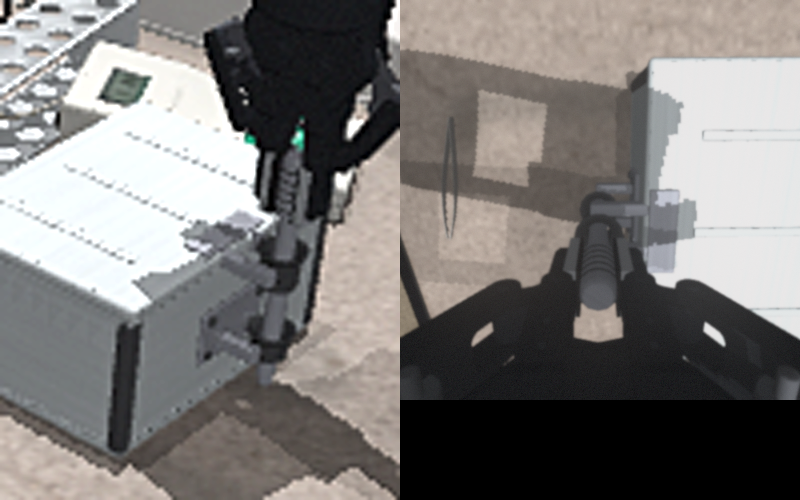

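The pin passes through both bushings. Its tip shows at crop (265,382), against (265,381) expected for z=0.025, and its head is clear of the upper bushing. The lid is shut and there is no contact force.

```bash
python3 -c "
from workcell import hand_in,get_obs
print(hand_in());o=get_obs();print(o['time_s'],o['wrist_force'],o['gripper_width'])"
```

```text
the job is handed in; nothing more can be done
None
the job is handed in; nothing more can be done
```

I shut the lid, took the long pin from the stand and lowered it through the upper and then the lower bushing. I handed the job in at about 33 s with the gripper still holding the pin.

**Lid:** I pushed it down until it met its stop at 110 mm above the bench with 18 N, and the later pictures show it shut.

**Pin:** In the last side picture the tip is 20 mm below the lower bushing, 25 mm above the bench, within a pixel of the expected place. By the gripper height, the head is about 22 mm above the upper bushing. The wrist force there was about 1.4 N downward, roughly the pin's weight, and no contact force showed during insertion.

**Disagreements:** The side camera put the bushing about 2 mm off in y from the wrist-camera pairs. I used the wrist values, and the pin went in without touching.

**Not checked:** I took no final picture of the stand, so the short pin's position was not looked at again after the long pin was lifted out. The state could not be read after the hand-in.

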